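# Open the wheel-bolt case and give the bolts a shot of protective spray

### The arm

A 6-joint arm with a two-finger parallel gripper is mounted at the origin on the work surface. World frame = base frame: x ahead of the robot, y to its left, z up, the work surface at z = 0. Lengths are in mm, angles in rad, forces in N, time in s.
With the tool pointing down it reaches from about 350 to 875 mm from the base axis. Payload 4.2 kg.
Tool frame: the origin (TCP) lies between the finger pads; the fingertips stand 25 mm ahead of it and the grasp point (between the pads) lies 6 mm ahead of it; z points along the fingers, y is the line along which they close (so a half turn about z gives the same grasp; the last joint's range is limited). The gripper opens to 85 mm and grips with 20 to 120 N. Pads are 22 mm wide; open, the fingers measure 114 mm over their backs; the gripper's body (76 mm by 85 mm) begins 54 mm behind the grasp point. The pads swing forward as they close: fully open they stand 13 mm farther back than shut.
Start: joints at [1.594, 0.385, 0.008, 0, -1.194, -0.259], TCP at [145.982, 607.691, 256.312] pointing down, gripper open.
Joint ranges: [-3.14, 3.14], [-1.21, 2.06], [-1.07, 1.41], [-3.16, 2.05], [-2.99, -0.16], [-3.1, 3.1]. Speed limits (rad/s): [2.79, 2.79, 3.14, 3.14, 3.14, 3.14].

### API

Orientations are given as a unit quaternion [x, y, z, w].
In Python, from bench import arm gives the robot as it stands.
- The arm moves only by the shell command python3 -m pendant 'ROWS'. ROWS is JSON, a list of rows, each a list of 7 numbers: the shift along the tool's x, y, z in m, then the turn, a rotation vector about the tool's x, y, z in degrees, then the finger opening in m, from 0 to 0.0854. In form: [[x, y, z, wx, wy, wz, fingers], ...]. A call has 1 to 12 rows; each row shifts and turns the commanded pose from where the row before left it, along the tool's axes as they then stand; what a row does not reach is not made up. A row lasts 1/10 s, in which the tool goes at most 50 mm and 8.59 degrees, less where a joint would pass 70% of its speed; a pose out of reach is approached as far as the arm can. A call is refused whole if a number of a shift passes 0.05 or a number of a turn 8.59, either way. A call with a gripper value outside its range is refused whole. The fingers move at their own pace and stop on an object; the grip force is fixed at half the most. Time passes only in rows, so rows that do not move let the fingers close. It gives the time, the measured TCP pose, the force, the opening and the grip force at its end, in the units of the state.
- arm.read_state(): the state, without advancing time (a new reading comes with each control period).
- arm.get_image(name): name is "side" or "top"; returns a dict with "image" (480x640x3 uint8, red, green, blue), "fx", "fy", "cx", "cy" (pixels), "k1" (the pictures are not rectified: a ray, as slopes to the right and down, at radius r is drawn at 1 + k1 r^2 times it, then the intrinsics apply), "xyz" and "rotation" of the camera in the world. Camera axes: x right, y down, z forward; pixel columns grow to the right and rows downward; lengths in mm; the calibration is good to about 2 mm. A picture is of the moment at which its call begins. There is no depth.
- arm.job_done(): hands the job in; it is judged then, once.
The state is a dict: "clock": time; "joints": joint angles; "joint_vel": joint speeds; "joint_efforts": joint torques, N m; "position": TCP position; "ee_rot": TCP orientation; "contact_force": force on the tool from outside, world axes, zero at the start; "wrist_torque": the same for the moment, N m; "gripper_width": finger opening in mm; "grasp_force": force on a finger pad.
Only numpy, scipy, OpenCV 4.12 (cv2) and the standard library are available. Lean on these libraries where they do the work, as an engineer would, in place of code of your own. Each camera call takes 0.05 s, during which the arm holds its last target. There are 200 camera calls.

### The job

Push in the orange release button of the blue wheel-bolt case so that its sprung lid pops up, then take the lid with the fingers, hold it still for a moment, and ease it gently over backwards, without letting it fall or slam against its stops, until it leans open against them by itself. Only when the lid is open, press the red cap of the spray can beside the case all the way down and let it spring back up, so that the bolts get a shot of rust protection. Leave the lid open, touch nothing at the end, and do not shift the carton, bolt tray and hub that stand around.

Things in the scene. Friction and masses are not known exactly. Their poses are not given: they have to be found in the camera images.
- case: Blue steel case, 130 mm deep (x), 240 mm wide (y), 75 mm high without the lid, fixed to the bench. Origin: centre of its underside. x points from its front (nose and button) to its back (hinge), z up. Inside, ten steel bolt heads in black foam, none above 67 mm. On its front is a black nose, 90 mm wide, whose face, sloping 33 degrees, carries the orange button.
- guard_bar (a point): Middle of a bare steel guard bar, 8 mm thick, that crosses above the button along the case's y, at x = -100 mm, z = 104 mm of the case, from y = -68 to +68 mm, with end legs to the case's front wall. It bars the way straight down to the button: reach in under it from the front with the tool leaning 33 degrees, fingers pointing down and towards the case. Axes as the case.
- release_top (a point): Centre of the top face of the orange round release button, 26 mm across, standing 10 mm proud of the sloping nose face. Its z axis is the button's axis, pointing out of the face, 33 degrees from vertical towards the front (-x) of the case; its y axis is the case's y. Press along -z of this frame.
- release (a joint): Button travel in m: 0 out, 0.006 fully in. Sprung, about 2 N to start, 5 N fully in. It draws a steel catch (front edge of the lid, centre, 30 mm wide, top at 92 mm) off the lid, which comes free at about 0.0037 and pops up by itself within half a second, clear of a tool that presses along the button's axis. The button springs back out.
- lid (a joint): Angle of the lid in rad: 0 shut, grows as its front edge rises. A sprung lifter throws it up to about 0.96, where it rests after rocking briefly; from there it moves freely by hand (0.2 kg). Beyond about 1.5 it tips over backwards by its own weight on to stops at 1.78, where it stays; let go before that, it falls back on to the lifter. Axis: case y.
- lid_edge (a point): Middle of the lid's free front edge, at mid thickness. The lid is a flat plate 12 mm thick, 240 mm wide (y), 130 mm from hinge to edge. The frame turns with the lid: x points from the free edge to the hinge, z out of the lid's upper face, y along the edge (and along the hinge).
- lid_hinge (a point): Point on the lid's hinge axis (middle of its width), on the plane of the lid's underside: at x = 65 mm, y = 0, z = 75 mm of the case. Frame turns with the lid, as lid_edge.
- can: Yellow and white spray can, 66 mm across, standing upright in a dark clamp stand with a 90 x 90 x 20 mm foot, fixed to the bench. Origin: centre of the foot's underside. Its nozzle points to its +y, into the case. Clamp ring 74 mm across; nothing of the stand is higher than 145 mm.
- cap_top (a point): Centre of the flat top of the can's red spray cap, 34 mm across and 20 mm high, 202 mm above the bench when up. z up.
- cap (a joint): Travel of the spray cap in m: 0 up, 0.006 fully down. Sprung, about 3 N to start and 7 N fully down.
- carton: Loose red and white carton, 130 x 100 x 60 mm high, 0.9 kg. Bystander. Origin: centre of its underside.
- bolt_tray: Loose open cardboard tray with cells holding bolts, 140 x 110 x 55 mm high, 0.9 kg. Bystander. Origin: centre of its underside.
- hub: Loose aluminium wheel hub, flange 130 mm across, 55 mm high, 0.9 kg. Bystander. Origin: centre of its underside.
Mind the look-alikes: they are no part of the job. There is more than one size of the can; the one meant has the size given above.

How it is judged (in metres and radians):
On the way, in this order (a step that is already met when the one before it is completed fails the run):
1. the button is pressed and the lid pops up (beyond 0.7 rad) (value of joint lid above 0.7 rad), for 0.1 s.
2. the fingers are on the lid and it is held still (slower than 0.2 rad/s, between 0.6 and 1.5 rad) (velocity of joint lid between -0.2 and 0.2 rad/s and contact force between the fingers and lid above 0.5 N and value of joint lid between 0.6 and 1.5 rad), for 0.3 s.
3. the lid is laid back against its stops (beyond 1.72 rad) (value of joint lid above 1.72 rad), for 0.2 s.
4. the spray cap is pressed down (at least 4.5 of its 6 mm) (value of joint cap above 0.0045 m), for 0.1 s.
5. the spray cap has sprung back up (value of joint cap below 0.001 m), for 0.1 s.
At the end, for the whole second after the job is handed in: The lid leans open against its stops (beyond 1.72 rad) at rest, the spray cap and the release button are both out again (within 1 mm), and the robot touches nothing (velocity of joint lid between -0.2 and 0.2 rad/s and value of joint lid above 1.72 rad and value of joint each of cap, release below 0.001 m).
It fails at once if the lid drops or slams on to its stops (faster than 1.4 rad/s beyond 1.45 rad) (value of joint lid above 1.45 rad and velocity of joint lid above 1.4 rad/s).
It fails at once if the spray cap is pressed while the lid is not open (value of joint cap above 0.003 m and value of joint lid below 1.6 rad).
It fails at once if the carton is shifted by more than 25 mm or tipped (distance of carton from where it was at the start of the episode above 0.025 m or angle between carton's own z axis and vertical above 0.2 rad).
It fails at once if the bolt tray is shifted by more than 25 mm or tipped (distance of bolt_tray from where it was at the start of the episode above 0.025 m or angle between bolt_tray's own z axis and vertical above 0.2 rad).
It fails at once if the hub is shifted by more than 25 mm or tipped (distance of hub from where it was at the start of the episode above 0.025 m or angle between hub's own z axis and vertical above 0.2 rad).
It also fails if it takes over 58 s, if anything falls off the work surface, if the arm or the gripper's body presses on something with over 40 N, if the wrist force passes 120 N, or if a joint passes its speed limit or range.

## Working session

There is one attempt and no reset: what is moved stays moved. The work goes in short steps, Python scripts to look and compute and a shell command to move; the robot and the scene stay as the last step left them, time stands still between calls to the robot, and variables do not carry over. Pictures are saved under pics/ and viewed, at most 10 in all, crops included, and the job is handed in when it is done.

```bash
mkdir -p pics; ls; python3 - <<'E'
from bench import arm
import cv2,json,numpy as np,pickle
d={}
for n in("side","top"):
    g=arm.get_image(n); d[n]=g
    cv2.imwrite(f"pics/{n}0.png",g["image"][:,:,::-1])
    print(n,{k:(np.round(v,4).tolist() if k!="image" else 0) for k,v in g.items()})
pickle.dump(d,open("img0.pkl","wb"))
print(arm.read_state())
E
```

```text
pics
side {'image': 0, 'fx': 518.154, 'fy': 518.154, 'cx': 321.4316, 'cy': 232.635, 'k1': -0.148, 'xyz': [208.1469, -633.5861, 876.8437], 'rotation': [0.8985, -0.1853, 0.0778, -0.3903]}
top {'image': 0, 'fx': 568.7842, 'fy': 568.7842, 'cx': 325.1569, 'cy': 242.3906, 'k1': 0.0059, 'xyz': [316.4865, 72.5094, 1243.3911], 'rotation': [0.7067, -0.701, 0.0609, -0.0739]}
{'clock': 0.1, 'joints': array([ 1.59361849e+00,  3.85488612e-01,  6.75176236e-03, -4.08204815e-04,
       -1.19401618e+00, -2.58585600e-01]), 'joint_vel': array([-0.00035444, -0.00074037,  0.0039375 ,  0.00166451,  0.00022494,
        0.00069369]), 'joint_efforts': array([-7.23081248e-04, -3.93317163e+01,  1.88929921e+01,  4.19800222e+00,
       -2.59100343e-03,  2.04610792e-06]), 'position': array([145.8769869 , 607.24657049, 255.32530482]), 'ee_rot': array([ 9.93050643e-01, -1.17683590e-01, -5.06328957e-05,  9.95288872e-04]), 'contact_force': array([-0.00851815, -0.42092242,  0.4764813 ]), 'wrist_torque': array([-0.00548499,  0.01210071,  0.04139478]), 'grasp_force': 0.0, 'gripper_width': 85.58874947979292}
```

View pics/side0.png

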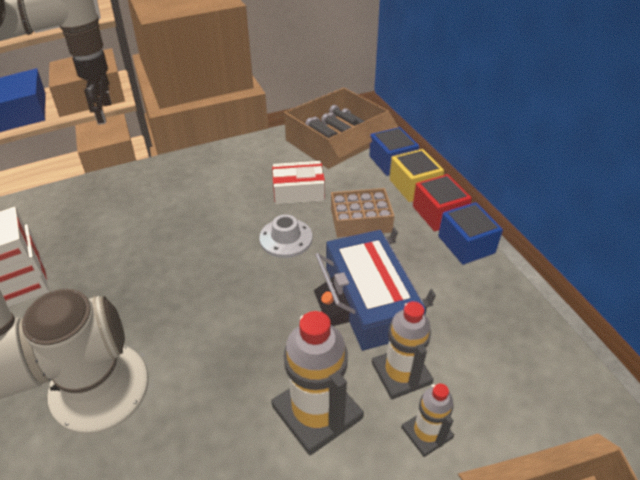

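View pics/top0.png

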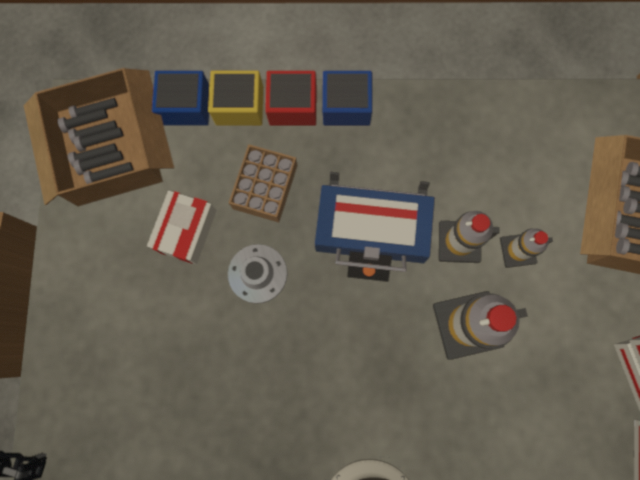

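Side view: the case is at about (370,285), the button at (327,298) and red caps at (315,326), (414,312) and (440,391). Top view: the lid is at (375,225), the button at (369,271), the bar runs from (337,265) to (406,267), and the likely can's cap is at (481,223).

```bash
cat > h.py <<'E'
import numpy as np,cv2
from scipy.spatial.transform import Rotation as R
from scipy.optimize import least_squares
def rot(g): 
    r=np.array(g["rotation"]); return R.from_quat(r).as_matrix() if r.size==4 else r
def ray(g,u,v):
    a=np.array([(u-g["cx"])/g["fx"],(v-g["cy"])/g["fy"]]); s=a.copy()
    for _ in range(30): s=a/(1+g["k1"]*(s@s))
    d=rot(g)@np.r_[s,1]; return np.array(g["xyz"]),d/np.linalg.norm(d)
def onz(g,u,v,z):
    o,d=ray(g,u,v); return o+d*(z-o[2])/d[2]
def tri(g1,p1,g2,p2):
    A=[];b=[]
    L=[]
    for g,p in((g1,p1),(g2,p2)):
        o,d=ray(g,*p); P=np.eye(3)-np.outer(d,d); A.append(P); b.append(P@o); L.append((o,P))
    x=np.linalg.solve(sum(A),sum(b)); return x,[np.linalg.norm(P@(x-o)) for o,P in L]
def proj(g,X):
    c=rot(g).T@(np.array(X)-g["xyz"]); s=c[:2]/c[2]; s=s*(1+g["k1"]*(s@s))
    return np.array([g["fx"]*s[0]+g["cx"],g["fy"]*s[1]+g["cy"]])
def blobs(img,lo,hi,amin=20,roi=None):
    h=cv2.cvtColor(img,cv2.COLOR_RGB2HSV); m=cv2.inRange(h,np.array(lo),np.array(hi))
    if lo[0]<5 and hi[0]<9: m|=cv2.inRange(h,np.array([172]+list(lo[1:])),np.array([180]+list(hi[1:])))
    if roi: k=np.zeros_like(m);k[roi[1]:roi[3],roi[0]:roi[2]]=255;m&=k
    n,l,s,c=cv2.connectedComponentsWithStats(m)
    return [(np.round(c[i],1).tolist(),s[i].tolist(),l==i) for i in range(1,n) if s[i][4]>=amin]
E
python3 - <<'E'
from h import *; import pickle
d=pickle.load(open("img0.pkl","rb"))
for n in d:
    print(n)
    for nm,lo,hi in(("red",(0,150,80),(6,255,255)),("orange",(7,160,120),(16,255,255)),("blue",(105,110,30),(125,255,200))):
        roi=(280,150,640,460) if n=="side" else (300,130,560,360)
        for c,s,m in blobs(d[n]["image"],lo,hi,15,roi): print(nm,c,s)
roi=(300,130,560,360)
b=[x for x in blobs(d["top"]["image"],(105,110,30),(125,255,200),300,roi)]
for c,s,m in b:
    cn=max(cv2.findContours(m.astype(np.uint8),0,2)[0],key=cv2.contourArea)
    print(cv2.approxPolyDP(cv2.convexHull(cn),4,True)[:,0].tolist(),cv2.minAreaRect(cn))
# white paper
for c,s,m in blobs(d["top"]["image"],(10,0,150),(40,80,255),100,roi):print("paper",c,s)
o=[np.hstack([cv2.resize(d["top"]["image"][170:290,300:500],None,fx=4,fy=4)])][0]
cv2.imwrite("pics/t_crop.png",o[:,:,::-1])
E
```

```text
side
red [300.2, 178.6] [280, 175, 44, 8, 156]
red [435.7, 204.0] [414, 174, 58, 56, 1081]
red [383.0, 271.8] [365, 243, 36, 58, 416]
red [413.5, 311.4] [405, 302, 19, 20, 300]
red [314.8, 326.8] [300, 311, 31, 33, 788]
red [440.1, 391.5] [433, 384, 15, 16, 189]
orange [423.0, 184.0] [413, 175, 31, 25, 61]
orange [326.4, 297.2] [322, 292, 10, 11, 92]
blue [384.0, 157.3] [371, 150, 39, 24, 356]
blue [572.5, 217.2] [438, 150, 202, 205, 20418]
blue [468.3, 239.0] [439, 203, 63, 61, 1666]
blue [373.3, 258.1] [329, 231, 91, 70, 592]
blue [375.5, 309.2] [348, 280, 61, 44, 578]
top
red [375.6, 210.3] [336, 203, 80, 16, 579]
red [480.4, 222.6] [472, 214, 18, 18, 245]
red [540.7, 237.4] [535, 231, 13, 13, 130]
red [501.6, 317.7] [488, 305, 28, 26, 579]
orange [368.3, 271.3] [363, 268, 12, 8, 72]
blue [374.5, 221.7] [316, 186, 117, 71, 2478]
[[323, 186], [432, 198], [427, 256], [316, 244]] ((374.7199401855469, 220.7786102294922), (112.85543823242188, 58.923057556152344), 6.155168533325195)
paper [376.5, 202.4] [337, 196, 80, 14, 506]
paper [374.0, 227.8] [333, 211, 83, 34, 2064]
```

View pics/t_crop.png

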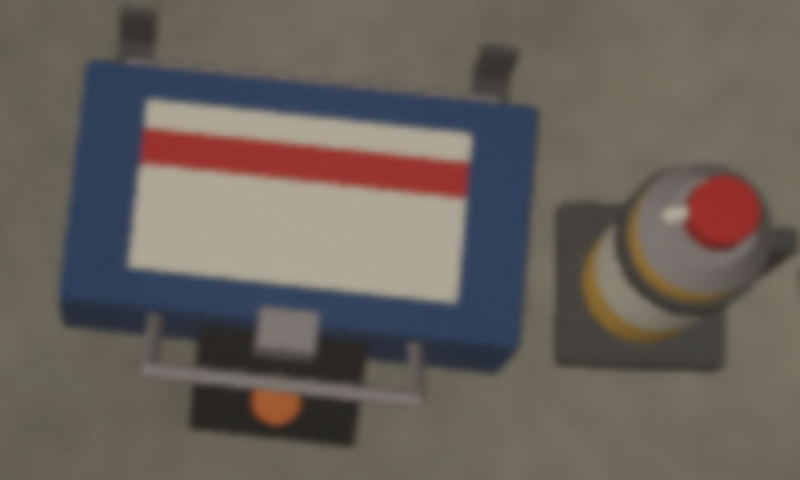

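The crop gives lid-top corners at (87,60), (538,108), (518,347) and (63,298), and bar ends at (145,369) and (422,399). Those are 4x crop pixels offset by (300,170). The can's cap and nozzle point toward the case.

```bash
cat > m.py <<'E'
from h import *; import pickle
d=pickle.load(open("img0.pkl","rb")); T,S=d["top"],d["side"]
f=lambda u,v:((u+.5)/4-.5+300,(v+.5)/4-.5+170)
L=[f(87,60),f(538,108),f(518,347),f(63,298)]
W=np.array([onz(T,*p,87) for p in L]); print(W.round(1))
M=[(65,120,87),(65,-120,87),(-65,-120,87),(-65,120,87),(-100,66,104),(-100,-66,104)]
P=L+[f(147,369),f(422,399)]
W=np.array([onz(T,*p,m[2])[:2] for p,m in zip(P,M)])
def fit(x):
    c,s=np.cos(x[2]),np.sin(x[2]); m=np.array(M)[:,:2]
    return (m@np.array([[c,s],[-s,c]])+x[:2]-W).ravel()
r=least_squares(fit,[500,0,0]); print("case",r.x,r.fun.round(1))
x=r.x
for nm,a,b in(("btn",(368.5,271.0),(326.4,297.2)),("cap",(480.4,222.6),(413.5,311.4)),("capL",(501.6,317.7),(314.8,326.8)),("capS",(540.7,237.4),(440.1,391.5))):
    X,e=tri(T,a,S,b); q=X[:2]-x[:2];c,s=np.cos(x[2]),np.sin(x[2])
    print(nm,X.round(1),np.round(e,1),"case:",(q@np.array([[c,-s],[s,c]])).round(1))
E
python3 m.py
python3 - <<'E'
from h import *; import pickle
d=pickle.load(open("img0.pkl","rb"))
o=cv2.resize(d["side"]["image"][225:375,300:460],None,fx=4,fy=4)
cv2.imwrite("pics/s_crop.png",o[:,:,::-1])
E
```

```text
[[ 664.2  104.3   87. ]
 [ 639.1 -132.4   87. ]
 [ 512.  -118.8   87. ]
 [ 536.1  115.3   87. ]]
case [ 5.88201921e+02 -7.90516254e+00 -1.02488662e-01] [ 1.   0.5  1.5 -1.6 -0.8 -1.8 -0.3  2.8 -1.1 -3.7 -0.3  3.7]
btn [487.4   3.1  41.7] [0.2 0.2] case: [-101.4    0.6]
cap [ 558.7 -198.9  192.8] [0.6 0.6] case: [  -9.8 -193. ]
capL [ 376.6 -209.9  262.3] [0.8 0.8] case: [-189.8 -222.6]
capS [ 540.4 -326.8  146.1] [0.7 0.7] case: [ -14.9 -322.1]
```

View pics/s_crop.png

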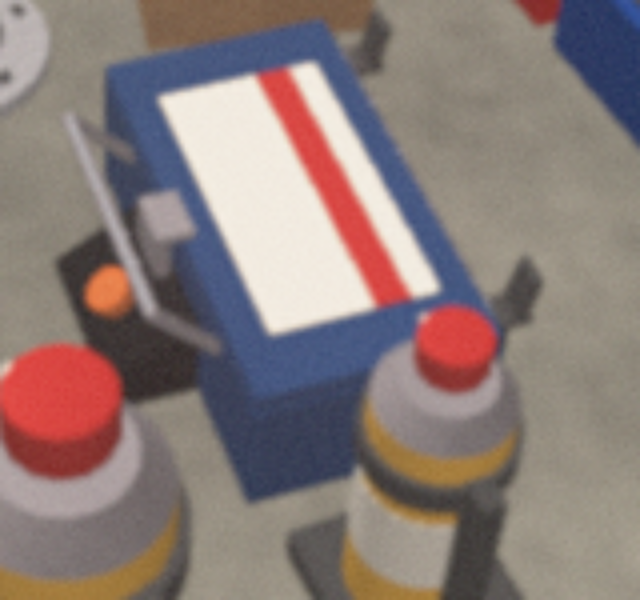

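The medium can is the right one, since its cap triangulates to about 200 mm high. The case pose fits and the button is near (487, 3, 42). Next I'll build a planner helper that gives shifts and turns in tool axes.

```bash
cat > p.py <<'E'
from h import *
from bench import arm
C=np.array([588.2,-7.9,0]); YAW=-0.1025
RC=R.from_euler("z",YAW)
def tool(lean): # tool z in case xz-plane, lean rad: + = fingers point down and towards +x ; tool y = -case y
    z=np.array([np.sin(lean),0,-np.cos(lean)]);y=np.array([0,-1,0]);return RC*R.from_matrix(np.c_[np.cross(y,z),y,z])
def toolg(lean): # tool y in the case xz plane (grasping the lid), tool x = case +y*sgn
    z=np.array([np.sin(lean),0,-np.cos(lean)]);x=np.array([0,-1,0]);return RC*R.from_matrix(np.c_[x,np.cross(z,x),z])
def w(p): return C+RC.apply(p)
def plan(tgt,Rt):
    s=arm.read_state(); Rn=R.from_quat(s["ee_rot"]); 
    rv=(Rn.inv()*Rt).as_rotvec(degrees=True); dp=np.array(tgt)-s["position"]
    print("t",round(s["clock"],2),"pos",s["position"].round(1),"rotvec",rv.round(2),"shift after turn",(Rt.inv().apply(dp)).round(1),"shift now",Rn.inv().apply(dp).round(1),"F",s["contact_force"].round(1),"J",s["joints"].round(2),"w",round(s["gripper_width"],1))
BT=np.array([487.4,3.1,41.7])
E
python3 - <<'E'
from p import *
import pickle;T=pickle.load(open("img0.pkl","rb"))["top"]
print("cap",onz(T,480.4,222.6,201))
Rt=tool(np.radians(33)); ax=-Rt.apply([0,0,1])
print(ax); plan(BT+ax*85,Rt)
E
```

```text
cap [ 557.42830767 -197.02496321  201.        ]
[-0.54178048  0.0557278   0.83867057]
t 0.1 pos [145.9 607.2 255.3] rotvec [ 2.31 32.95 -7.4 ] shift after turn [220.4 566.  312.9] shift now [427.4 513.5 143.4] F [-0.  -0.4  0.5] J [ 1.59  0.39  0.01 -0.   -1.19 -0.26] w 85.6
```

```bash
python3 -m pendant '[[0,0,0,0.46,6.59,-1.48,0],[0,0,0,0.46,6.59,-1.48,0],[0,0,0,0.46,6.59,-1.48,0],[0,0,0,0.46,6.59,-1.48,0],[0,0,0,0.46,6.59,-1.48,0],[0.014,0.037,0.02,0,0,0,0],[0.014,0.037,0.02,0,0,0,0],[0.014,0.037,0.02,0,0,0,0],[0.014,0.037,0.02,0,0,0,0],[0.014,0.037,0.02,0,0,0,0],[0.014,0.037,0.02,0,0,0,0],[0.014,0.037,0.02,0,0,0,0]]'
python3 -m pendant '[[0.014,0.037,0.02,0,0,0,0],[0.014,0.037,0.02,0,0,0,0],[0.014,0.037,0.02,0,0,0,0],[0.014,0.037,0.02,0,0,0,0],[0.014,0.037,0.02,0,0,0,0],[0.014,0.037,0.02,0,0,0,0],[0,0,0,0,0,0,0],[0,0,0,0,0,0,0],[0,0,0,0,0,0,0]]'
cat > bt.py <<'E'
from p import *
Rt=tool(np.radians(33)); ax=-Rt.apply([0,0,1]); plan(BT+ax*85,Rt)
E
python3 bt.py
```

```text
clock: 1.3
position: [277.3, 332.3, 191.3]
ee_rot: [0.958, -0.049, 0.284, 0.014]
contact_force: [1.1, 0.5, 0.5]
gripper_width: -0.1
grasp_force: 0.0
clock: 2.2
position: [412.3, 138.5, 200.3]
ee_rot: [0.965, -0.056, 0.252, 0.034]
contact_force: [-0.7, 0.3, 0.2]
gripper_width: 0.4
grasp_force: 0.0
t 2.2 pos [412.3 138.5 200.3] rotvec [2.46 3.61 0.01] shift after turn [-12.1 127.   96.2] shift now [ -5.9 122.8 102.1] F [-0.7  0.3  0.2] J [ 0.75 -0.04 -1.07  1.1  -0.46 -0.28] w 0.4
```

```bash
python3 -m pendant '[[0,0.03,0,0.6,0.9,0,0],[0,0.03,0,0.6,0.9,0,0],[0,0.03,0.01,0.6,0.9,0,0],[0,0.03,0.01,0.6,0.9,0,0],[-0.004,0.003,0.01,0,0,0,0],[-0.004,0,0.01,0,0,0,0],[0,0,0,0,0,0,0]]'
python3 bt.py
```

```text
clock: 2.9
position: [437.0, 22.7, 215.8]
ee_rot: [0.966, -0.05, 0.253, 0.017]
contact_force: [-0.1, -0.3, 0.4]
gripper_width: 0.1
grasp_force: 0.0
t 2.9 pos [437.   22.7 215.8] rotvec [0.47 3.62 0.07] shift after turn [-51.1  14.3  89.4] shift now [-45.4  13.5  92.6] F [-0.1 -0.3  0.4] J [ 0.4  -0.1  -1.07  1.04 -0.28  0.11] w 0.1
```

```bash
python3 -m pendant '[[-0.0056,0.0017,0.0115,0,0,0,0],[-0.0056,0.0017,0.0115,0,0,0,0],[-0.0056,0.0017,0.0115,0,0,0,0],[-0.0056,0.0017,0.0115,0,0.9,0,0],[-0.0056,0.0017,0.0115,0,0.9,0,0],[-0.0056,0.0017,0.0115,0,0.9,0,0],[-0.0056,0.0017,0.0115,0,0.9,0,0],[-0.0056,0.0017,0.0115,0,0,0,0],[0,0,0,0,0,0,0]]'
python3 bt.py
```

```text
clock: 3.8
position: [467.4, 12.1, 187.0]
ee_rot: [0.969, -0.054, 0.238, 0.022]
contact_force: [-0.6, -0.0, 0.6]
gripper_width: -0.0
grasp_force: 0.0
t 3.8 pos [467.4  12.1 187. ] rotvec [ 1.22  5.32 -0.09] shift after turn [-61.7   6.9  48.2] shift now [-56.9   5.9  53.8] F [-0.6 -0.   0.6] J [ 0.19  0.01 -1.07  1.35 -0.16 -0.04] w -0.0
```

```bash
cat > kin.py <<'E'
from h import *
import itertools
D=[([1.594,.385,.008,0,-1.194,-.259],[145.98,607.7,256.3],[.99305,-.11768,0,.001]),
([.75,-.04,-1.07,1.1,-.46,-.28],[412.3,138.5,200.3],[.965,-.056,.252,.034]),
([.40,-.10,-1.07,1.04,-.28,.11],[437,22.7,215.8],[.966,-.05,.253,.017]),
([.19,.01,-1.07,1.35,-.16,-.04],[467.4,12.1,187],[.969,-.054,.238,.022])]
def fk(q,p,s):
    # zero pose: upper arm up, forearm forward (x), tool forward; p=h,a1,L1,e,L2,Lt
    h,a1,L1,e,L2,Lt,o6=p
    E=R.from_rotvec
    A=E([0,0,q[0]]); B=A*E([0,q[1],0]); Cc=B*E([0,s[0]*q[2],0]); Dd=Cc*E([s[1]*q[3],0,0]); F=Dd*E([0,s[2]*q[4],0]); G=F*E([s[3]*q[5]+o6,0,0])
    x=np.array([0,0,h])+A.apply([a1,0,0])+B.apply([0,0,L1])+Cc.apply([L2,0,e])+F.apply([Lt,0,0])
    return x,G*R.from_matrix(np.array([[0,0,1],[0,-1,0],[1,0,0]]).astype(float))
def res(p,s):
    o=[]
    for q,x,r in D:
        X,Q=fk(q,p,s); o+=list((X-x)/10); o+=list((Q.inv()*R.from_quat(r)).as_rotvec()*20)
    return np.array(o)
def best():
    b=None
    for s in itertools.product((1,-1),repeat=4):
        for o6 in(0,1.57,3.14,-1.57):
            r=least_squares(res,[300,50,400,50,400,250,o6],args=(s,))
            if b is None or r.cost<b[0]: b=(r.cost,s,r.x)
    return b
if __name__=="__main__":
    c,s,p=best(); print(c,s,p.round(2)); print(res(p,s).reshape(-1,6).round(2))
    from p import tool,BT,w,toolg
    lo=np.array([-3.14,-1.21,-1.07,-3.16,-2.99,-3.1]);hi=np.array([3.14,2.06,1.41,2.05,-.16,3.1])
    def ik(x,Q,q0):
        f=lambda q:np.r_[(fk(q,p,s)[0]-x)/10,(fk(q,p,s)[1].inv()*Q).as_rotvec()*20]
        r=least_squares(f,np.clip(q0,lo+.01,hi-.01),bounds=(lo,hi)); return r.cost,r.x.round(2)
    Rt=tool(np.radians(33));ax=-Rt.apply([0,0,1])
    for t in(25,50,85,120):
        for q0 in([0,.3,0,0,-1,0],[0,.3,-.5,-3,-.5,3],[0,.3,-.5,-3,-.5,0],[0,.5,-.9,2,-.5,-2]):
            for nm,Q in(("",Rt),("flip",Rt*R.from_euler("z",np.pi))):
                c,q=ik(BT+ax*t,Q,q0)
                if c<.5: print(t,nm,round(c,3),q)
E
python3 kin.py
```

```text
136.92216428029886 (-1, -1, -1, -1) [185.57  67.72 661.86  55.84 287.55 488.42   1.57]
[[-1.60e+01 -3.80e-01  3.00e-02 -4.00e-02  0.00e+00 -6.00e-02]
 [-3.90e-01 -2.21e+00  3.00e-01 -2.00e-02  5.00e-02 -1.00e-02]
 [-5.50e-01  3.33e+00 -3.10e-01 -1.00e-01  2.00e-02  9.00e-02]
 [ 9.80e-01  2.40e-01 -2.00e-02  5.00e-02  7.00e-02 -2.00e-02]]
```

```bash
sed -i 's/h,a1,L1,e,L2,Lt,o6=p/h,a1,L1,e,L2,Lt,o6,dw=p/; s/F.apply(\[Lt,0,0\])/F.apply([Lt,dw,0])/; s/250,o6\]/250,o6,-150]/' kin.py; python3 kin.py
```

```text
0.0811096659110333 (-1, -1, -1, -1) [ 147.13   -1.38  574.09    3.76  417.97  272.63    1.57 -160.73]
[[ 0.07  0.   -0.01 -0.04  0.   -0.06]
 [ 0.03 -0.11  0.01 -0.02  0.05 -0.01]
 [-0.08  0.28  0.06 -0.1   0.02  0.09]
 [ 0.04 -0.11 -0.06  0.05  0.07 -0.02]]
```

```bash
sed -i '/^if __name__/,$d' kin.py; cat >> kin.py <<'E'
lo=np.array([-3.14,-1.21,-1.07,-3.16,-2.99,-3.1]);hi=np.array([3.14,2.06,1.41,2.05,-.16,3.1])
import os,pickle
if not os.path.exists("kp.pkl"): pickle.dump(best(),open("kp.pkl","wb"))
_,s,p=pickle.load(open("kp.pkl","rb"))
def ik(x,Q,q0,free=False):
    def f(q):
        X,G=fk(q,p,s)
        return np.r_[(X-x)/10,(np.cross(G.apply([0,0,1]),Q.apply([0,0,1])) if free else (G.inv()*Q).as_rotvec())*20]
    r=least_squares(f,np.clip(q0,lo+.01,hi-.01),bounds=(lo,hi)); return r.cost,r.x.round(2)
def iks(x,Q,n=60,free=False,tol=.05):
    g=np.random.default_rng(0);out={}
    best=(9e9,0)
    for i in range(n):
        c,q=ik(x,Q,lo+(hi-lo)*g.random(6),free)
        best=min(best,(c,tuple(q)))
        if c<tol: out[tuple(q.round(1)[:5])]=q
    return best[0],best[1],list(out.values())
E
python3 - <<'E'
from kin import *
from p import tool,BT
for l in(33,28,22):
    Rt=tool(np.radians(l));ax=-Rt.apply([0,0,1])
    for t in(22,60,85):
        b=iks(BT+ax*t,Rt,40,True); print(l,t,round(b[0],3),b[1]); [print("   ",q) for q in b[2]]
E
```

```text
33 22 0.0 (np.float64(0.2), np.float64(1.38), np.float64(0.12), np.float64(-0.6), np.float64(-2.85), np.float64(2.23))
    [ 0.2   1.38  0.12 -0.6  -2.85  0.09]
33 60 0.0 (np.float64(0.22), np.float64(1.32), np.float64(0.01), np.float64(-0.54), np.float64(-2.8), np.float64(2.45))
    [ 0.22  1.32  0.01 -0.54 -2.8   2.45]
33 85 0.0 (np.float64(0.23), np.float64(1.29), np.float64(-0.05), np.float64(-0.52), np.float64(-2.78), np.float64(-1.15))
    [ 0.23  1.29 -0.05 -0.52 -2.78 -2.18]
28 22 0.0 (np.float64(0.2), np.float64(1.39), np.float64(0.11), np.float64(-0.65), np.float64(-2.91), np.float64(1.41))
    [ 0.2   1.39  0.11 -0.65 -2.91  2.91]
28 60 0.0 (np.float64(0.22), np.float64(1.34), np.float64(-0.01), np.float64(-0.57), np.float64(-2.86), np.float64(2.4))
    [ 0.22  1.34 -0.01 -0.57 -2.86 -0.54]
28 85 0.0 (np.float64(0.23), np.float64(1.3), np.float64(-0.07), np.float64(-0.54), np.float64(-2.84), np.float64(-0.75))
    [ 0.23  1.3  -0.07 -0.54 -2.84 -1.71]
22 22 0.005 (np.float64(0.2), np.float64(1.41), np.float64(0.09), np.float64(-0.74), np.float64(-2.98), np.float64(1.04))
    [ 0.2   1.41  0.09 -0.74 -2.98 -2.01]
22 60 0.0 (np.float64(0.23), np.float64(1.35), np.float64(-0.03), np.float64(-0.6), np.float64(-2.93), np.float64(-2.65))
    [ 0.18  1.34  0.03 -0.83 -2.99  1.45]
    [ 0.23  1.35 -0.03 -0.6  -2.93 -2.65]
22 85 0.0 (np.float64(0.24), np.float64(1.31), np.float64(-0.09), np.float64(-0.57), np.float64(-2.91), np.float64(-0.78))
    [ 0.24  1.31 -0.09 -0.57 -2.91  2.23]
    [ 0.18  1.3  -0.01 -0.86 -2.99  1.74]
```

```bash
sed -i 's/np.cross(G.apply(\[0,0,1\]),Q.apply(\[0,0,1\]))/(G.apply([0,0,1])-Q.apply([0,0,1]))/' kin.py
python3 - <<'E'
from kin import *
from p import tool,BT
for l in(33,28,22):
    Rt=tool(np.radians(l));ax=-Rt.apply([0,0,1])
    for t in(22,60,85):
        b=iks(BT+ax*t,Rt,60,True); print(l,t,round(b[0],3),np.array(b[1]).round(2)); [print("   ",q) for q in b[2]]
E
```

```text
33 22 0.588 [-0.33  0.32 -0.78 -2.55 -0.16 -1.12]
33 60 1.907 [-0.35  0.23 -0.86 -2.7  -0.16  1.66]
33 85 3.255 [-0.36  0.16 -0.93 -2.87 -0.16  1.11]
28 22 1.985 [-0.34  0.33 -0.87 -2.93 -0.16  1.11]
28 60 3.595 [-0.33  0.22 -0.96 -3.16 -0.16 -3.09]
28 85 5.273 [-0.34  0.16 -0.99 -3.16 -0.16  3.1 ]
22 22 4.126 [-0.33  0.33 -0.92 -3.16 -0.16 -3.1 ]
22 60 2.088 [ 0.31  0.19 -1.01  0.87 -0.16 -1.64]
22 85 0.701 [ 0.29  0.13 -1.05  1.   -0.16 -1.77]
```

```bash
cat > sc.py <<'E'
from kin import *
from p import tool,BT
S={"A":[.2,.1,-1,1.2,-.3,0],"B":[-.33,.3,-.8,-2.6,-.3,0],"C":[0,.3,-.8,-.5,-.3,0],"D":[0,.3,-.8,-1.57,-.3,0]}
ax0=-tool(np.radians(33)).apply([0,0,1])
for l in(24,28,33,37,41):
  for sd in(-12,-8,-4,0,4,8,12):
    Rt=tool(np.radians(l))*R.from_euler("x",sd,degrees=True);ax=-Rt.apply([0,0,1])
    o=""
    for k,q0 in S.items():
        cs=[];qs=[]
        q=q0
        for t in(22,50,85):
            c,q=ik(BT+ax*t,Rt,q,True); cs.append(c);qs.append(q)
        if max(cs[:2])<.01: o+=f" {k}:{np.round(cs,2)} {qs[0][:5]} {qs[2][:5]}"
    if o: print(l,sd,o)
E
python3 sc.py
```

```text
37 -8  B:[0. 0. 0.] [-0.33  0.36 -1.03 -3.15 -0.48] [-0.33  0.16 -1.05 -3.15 -0.3 ] C:[0. 0. 0.] [-0.33  0.36 -1.03 -3.15 -0.48] [-0.33  0.16 -1.05 -3.15 -0.3 ] D:[0. 0. 0.] [-0.33  0.36 -1.03 -3.15 -0.48] [-0.33  0.16 -1.05 -3.15 -0.3 ]
37 -4  B:[0.   0.   0.15] [-0.38  0.34 -0.93 -2.86 -0.36] [-0.35  0.15 -0.91 -2.74 -0.16] C:[0.   0.   0.15] [-0.38  0.34 -0.93 -2.86 -0.36] [-0.35  0.15 -0.91 -2.74 -0.16] D:[0.   0.   0.15] [-0.38  0.34 -0.93 -2.86 -0.36] [-0.35  0.15 -0.91 -2.74 -0.16]
41 -4  B:[0. 0. 0.] [-0.4   0.38 -0.99 -2.89 -0.53] [-0.39  0.16 -0.94 -2.69 -0.27] C:[0. 0. 0.] [-0.4   0.38 -0.99 -2.89 -0.53] [-0.39  0.16 -0.94 -2.69 -0.27] D:[0. 0. 0.] [-0.4   0.38 -0.99 -2.89 -0.53] [-0.39  0.16 -0.94 -2.69 -0.27]
41 0  B:[0.   0.   0.12] [-0.41  0.36 -0.89 -2.62 -0.42] [-0.3   0.15 -0.8  -2.27 -0.16] C:[0.   0.   0.12] [-0.41  0.36 -0.89 -2.62 -0.42] [-0.3   0.15 -0.8  -2.27 -0.16] D:[0.   0.   0.12] [-0.41  0.36 -0.89 -2.62 -0.42] [-0.3   0.15 -0.8  -2.27 -0.16]
41 4  B:[0.   0.   0.42] [-0.36  0.34 -0.76 -2.29 -0.32] [-0.22  0.15 -0.73 -1.94 -0.16] C:[0.   0.   0.42] [-0.36  0.34 -0.76 -2.29 -0.32] [-0.22  0.15 -0.73 -1.94 -0.16] D:[0.   0.   0.42] [-0.36  0.34 -0.76 -2.29 -0.32] [-0.22  0.15 -0.73 -1.94 -0.16]
41 8  B:[0.   0.   0.22] [-0.29  0.32 -0.68 -1.99 -0.29] [-0.11  0.14 -0.69 -1.58 -0.16] C:[0.   0.   0.22] [-0.29  0.32 -0.68 -1.99 -0.29] [-0.11  0.14 -0.69 -1.58 -0.16] D:[0.   0.   0.22] [-0.29  0.32 -0.68 -1.99 -0.29] [-0.11  0.14 -0.69 -1.58 -0.16]
41 12  A:[0. 0. 0.] [-0.27  0.33 -0.65 -1.83 -0.33] [-0.07  0.14 -0.67 -1.38 -0.19] B:[0. 0. 0.] [-0.27  0.33 -0.65 -1.83 -0.33] [-0.07  0.14 -0.67 -1.38 -0.19] C:[0. 0. 0.] [-0.27  0.33 -0.65 -1.83 -0.33] [-0.07  0.14 -0.67 -1.38 -0.19] D:[0. 0. 0.] [-0.27  0.33 -0.65 -1.83 -0.33] [-0.07  0.14 -0.67 -1.38 -0.19]
```

```bash
cat > pa.py <<'E'
from kin import *
from p import tool,BT,arm
ax0=-tool(np.radians(33)).apply([0,0,1])
def Q(l,sd): return tool(np.radians(l))*R.from_euler("x",sd,degrees=True)
def walk(q,pts,n=10,pr=True):
    from scipy.spatial.transform import Slerp
    X,G=fk(q,p,s)
    for x,Qt in pts:
        sl=Slerp([0,1],R.concatenate([G,Qt])); X0=X;mx=0;mc=0
        for i in range(1,n+1):
            c,qn=ik(X0+(x-X0)*i/n,sl(i/n),q); mx=max(mx,abs(qn-q).max());mc=max(mc,c);q=qn
        X,G=x,Qt
        if pr: print(q,"maxstep",mx.round(2),"cost",round(mc,3))
    return q
if __name__=="__main__":
    for l,sd in((41,12),(37,14),(37,18),(33,18),(33,22)):
        Qe=Q(l,sd); tip=lambda d:BT+ax0*d-Qe.apply([0,0,25.])
        print(l,sd,"angle to axis",np.degrees(np.arccos(-Qe.apply([0,0,1])@ax0)).round(1))
        hi0=np.array([450,10,270.])
        walk(arm.read_state()["joints"],[(hi0,Q(15,0)),(hi0,Q(0,15)),(hi0,Q(0,35)),(hi0,Q(20,35)),(tip(60),Qe),(tip(10),Qe),(tip(-5),Qe)])
E
python3 pa.py
```

```text
41 12 angle to axis 14.4
[ 0.47 -0.05 -0.59  0.2  -0.81  0.88] maxstep 0.39 cost 0.0
[ 0.22  0.08 -0.29 -0.27 -1.14  1.36] maxstep 0.06 cost 0.0
[-0.04  0.13 -0.2  -0.64 -1.27  1.72] maxstep 0.04 cost 0.0
[-0.05  0.02 -0.33 -0.74 -0.98  1.98] maxstep 0.03 cost 0.0
[-0.01  0.14 -0.66 -1.35 -0.16  2.85] maxstep 0.37 cost 0.097
[-0.1   0.27 -0.61 -1.52 -0.21  3.1 ] maxstep 0.08 cost 0.28
[-0.1   0.3  -0.59 -1.52 -0.2   3.1 ] maxstep 0.01 cost 0.633
37 14 angle to axis 14.5
[ 0.47 -0.05 -0.59  0.2  -0.81  0.88] maxstep 0.39 cost 0.0
[ 0.22  0.08 -0.29 -0.27 -1.14  1.36] maxstep 0.06 cost 0.0
[-0.04  0.13 -0.2  -0.64 -1.27  1.72] maxstep 0.04 cost 0.0
[-0.05  0.02 -0.33 -0.74 -0.98  1.98] maxstep 0.03 cost 0.0
[ 0.09  0.14 -0.67 -1.06 -0.16  2.47] maxstep 0.32 cost 0.082
[-0.06  0.27 -0.6  -1.37 -0.22  2.91] maxstep 0.06 cost 0.048
[-0.11  0.32 -0.59 -1.47 -0.25  3.05] maxstep 0.02 cost 0.0
37 18 angle to axis 18.4
[ 0.47 -0.05 -0.59  0.2  -0.81  0.88] maxstep 0.39 cost 0.0
[ 0.22  0.08 -0.29 -0.27 -1.14  1.36] maxstep 0.06 cost 0.0
[-0.04  0.13 -0.2  -0.64 -1.27  1.72] maxstep 0.04 cost 
[... 434 characters left out ...]
ep 0.04 cost 0.0
[-0.05  0.02 -0.33 -0.74 -0.98  1.98] maxstep 0.03 cost 0.0
[ 0.1   0.14 -0.65 -0.93 -0.25  2.31] maxstep 0.1 cost 0.0
[-0.03  0.28 -0.58 -1.18 -0.3   2.67] maxstep 0.05 cost 0.0
[-0.06  0.32 -0.56 -1.24 -0.31  2.77] maxstep 0.01 cost 0.0
33 22 angle to axis 22.0
[ 0.47 -0.05 -0.59  0.2  -0.81  0.88] maxstep 0.39 cost 0.0
[ 0.22  0.08 -0.29 -0.27 -1.14  1.36] maxstep 0.06 cost 0.0
[-0.04  0.13 -0.2  -0.64 -1.27  1.72] maxstep 0.04 cost 0.0
[-0.05  0.02 -0.33 -0.74 -0.98  1.98] maxstep 0.03 cost 0.0
[-0.04  0.17 -0.61 -1.07 -0.4   2.55] maxstep 0.13 cost 0.0
[-0.12  0.3  -0.56 -1.24 -0.42  2.81] maxstep 0.03 cost 0.0
[-0.14  0.34 -0.54 -1.29 -0.42  2.88] maxstep 0.01 cost 0.0
```

```bash
python3 - <<'E'
from pa import *
def pts(q):
    h,a1,L1,e,L2,Lt,o6,dw=p; E=R.from_rotvec
    A=E([0,0,q[0]]);B=A*E([0,q[1],0]);Cc=B*E([0,-q[2],0]);F=Cc*E([-q[3],0,0])*E([0,-q[4],0])
    el=np.array([0,0,h])+B.apply([0,0,L1]); wc=el+Cc.apply([L2,0,e]); f=wc+F.apply([0,dw,0]); t=f+F.apply([Lt,0,0]); return el.round(),wc.round(),f.round(),t.round()
for q in([-.06,.32,-.56,-1.24,-.31,2.77],[.1,.14,-.65,-.93,-.25,2.3],[-.05,.02,-.33,-.74,-.98,1.98]): print(pts(q))
hi0=np.array([450,10,270.]); Qe=Q(33,18); tip=lambda d:BT+ax0*d-Qe.apply([0,0,25.])
st=arm.read_state(); X=st["position"]; G=R.from_quat(st["ee_rot"])
for nm,x,Qt in(("a",hi0,Q(15,0)),("b",hi0,Q(0,15)),("c",hi0,Q(0,35)),("d",hi0,Q(20,35)),("e",tip(60),Qe)):
    print(nm,(G.inv()*Qt).as_rotvec(degrees=True).round(1),"shift before turn",G.inv().apply(x-X).round(1)); X,G=x,Qt
E
```

```text
(array([180., -11., 692.]), array([449., -27., 372.]), array([329., -72., 275.]), array([478.,  -2.,  58.]))
(array([ 80.,   8., 716.]), array([375.,  38., 421.]), array([294., -67., 331.]), array([445.,   2., 115.]))
(array([ 11.,  -1., 721.]), array([405., -20., 581.]), array([ 362., -137.,  480.]), array([455.,  11., 270.]))
a [  1.2 -12.7  -0.3] shift before turn [ 23.5   5.5 -81.3]
b [ 14.9 -14.9   2. ] shift before turn [0. 0. 0.]
c [20. -0. -0.] shift before turn [0. 0. 0.]
d [ -0.   16.4 -11.5] shift before turn [0. 0. 0.]
e [-16.9  11.7  -5.8] shift before turn [-61.3  92.5 113.3]
```

```bash
python3 -m pendant '[[0.005,0.001,-0.016,0.3,-2.5,0,0],[0.005,0.001,-0.016,0.3,-2.5,0,0],[0.005,0.001,-0.016,0.3,-2.5,0,0],[0.005,0.001,-0.016,0.3,-2.5,0,0],[0.005,0.001,-0.016,0,-2.5,0,0],[0,0,0,3.7,-3.7,0.5,0],[0,0,0,3.7,-3.7,0.5,0],[0,0,0,3.7,-3.7,0.5,0],[0,0,0,3.7,-3.7,0.5,0],[0,0,0,6.6,0,0,0],[0,0,0,6.6,0,0,0],[0,0,0,6.6,0,0,0]]'
cat > nx.py <<'E'
from pa import *; import sys
# args: x y z lean side -> turn, shift
from p import plan
def nx(x,Qt): plan(x,Qt)
E
python3 -c "
from pa import *;from p import plan
plan(np.array([450,10,270.]),Q(20,35))
Qe=Q(33,18);print((BT+ax0*60-Qe.apply([0,0,25.])).round(1)); plan(BT+ax0*60-Qe.apply([0,0,25.]),Qe)
q=arm.read_state()['joints'];walk(q,[(BT+ax0*60-Qe.apply([0,0,25.]),Qe),(BT+ax0*-5-Qe.apply([0,0,25.]),Qe)])
"
```

```text
clock: 5.0
position: [473.9, -1.3, 260.2]
ee_rot: [0.955, -0.043, 0.072, -0.283]
contact_force: [-0.4, -0.0, -0.7]
gripper_width: -0.6
grasp_force: 0.0
t 5.0 pos [473.9  -1.3 260.2] rotvec [ 1.85 10.53 -8.62] shift after turn [-20.  -17.4  -9.5] shift now [-23.8 -13.9  -5.9] F [-0.4 -0.  -0.7] J [-0.04  0.13 -0.22 -0.64 -1.14  1.77] w -0.6
[4.412e+02 1.000e-01 1.120e+02]
t 5.0 pos [473.9  -1.3 260.2] rotvec [-14.73  23.48 -12.61] shift after turn [-108.1   34.8  100.7] shift now [-49.   81.3 118.4] F [-0.4 -0.  -0.7] J [-0.04  0.13 -0.22 -0.64 -1.14  1.77] w -0.6
[ 0.1   0.14 -0.65 -0.93 -0.25  2.31] maxstep 0.17 cost 0.0
[-0.06  0.32 -0.56 -1.24 -0.31  2.77] maxstep 0.06 cost 0.0
```

```bash
python3 -m pendant '[[-0.0065,0.0098,0.0148,-1.84,2.93,-1.58,0],[-0.0074,0.009,0.0145,-1.84,2.93,-1.58,0],[-0.0083,0.0083,0.0143,-1.84,2.93,-1.58,0],[-0.0092,0.0076,0.014,-1.84,2.93,-1.58,0],[-0.010,0.0069,0.0137,-1.84,2.93,-1.58,0],[-0.011,0.006,0.0134,-1.84,2.93,-1.58,0],[-0.012,0.005,0.013,-1.84,2.93,-1.58,0],[-0.013,0.0046,0.0128,-1.84,2.93,-1.58,0],[0,0,0,0,0,0,0],[0,0,0,0,0,0,0]]'
cat > bt.py <<'E'
from pa import *;from p import plan,RC
Qe=Q(33,18); side=RC.apply([0,6,0])
for d in(60,12,0): plan(BT+side+ax0*d-Qe.apply([0,0,25.]),Qe)
print("press dir in tool axes",Qe.inv().apply(-ax0).round(3))
E
python3 bt.py
```

```text
clock: 6.0
position: [438.6, 1.5, 116.1]
ee_rot: [0.949, -0.004, 0.286, -0.133]
contact_force: [0.8, 0.1, -0.7]
gripper_width: -0.1
grasp_force: 0.0
t 6.0 pos [438.6   1.5 116.1] rotvec [0.27 0.22 0.09] shift after turn [ 0.1 -3.1  6.2] shift now [ 0.1 -3.1  6.2] F [ 0.8  0.1 -0.7] J [ 0.13  0.13 -0.67 -0.86 -0.24  2.23] w -0.1
t 6.0 pos [438.6   1.5 116.1] rotvec [0.27 0.22 0.09] shift after turn [ 0.1 11.8 51.9] shift now [ 0.2 11.5 51.9] F [ 0.8  0.1 -0.7] J [ 0.13  0.13 -0.67 -0.86 -0.24  2.23] w -0.1
t 6.0 pos [438.6   1.5 116.1] rotvec [0.27 0.22 0.09] shift after turn [ 0.1 15.5 63.3] shift now [ 0.3 15.2 63.4] F [ 0.8  0.1 -0.7] J [ 0.13  0.13 -0.67 -0.86 -0.24  2.23] w -0.1
press dir in tool axes [-0.     0.309  0.951]
```

```bash
python3 -m pendant '[[0,0.0023,0.0104,0,0,0,0],[0,0.0023,0.0104,0,0,0,0],[0,0.0023,0.0104,0,0,0,0],[0,0.0023,0.0104,0,0,0,0],[0,0.0023,0.0104,0,0,0,0],[0,0,0,0,0,0,0]]'
python3 bt.py
python3 -c "
from h import *;from bench import arm
t=arm.get_image('top')['image'];s=arm.get_image('side')['image']
o=np.hstack([cv2.resize(t[200:320,310:430],(390,390)),cv2.resize(s[230:350,270:390],(390,390))])
cv2.imwrite('pics/a1.png',o[:,:,::-1])"
```

```text
clock: 6.6
position: [468.9, 2.7, 71.5]
ee_rot: [0.949, -0.005, 0.287, -0.133]
contact_force: [-0.6, -0.7, -0.1]
gripper_width: -0.0
grasp_force: 0.0
t 6.6 pos [468.9   2.7  71.5] rotvec [0.3  0.13 0.03] shift after turn [ -0.8 -15.6 -46.3] shift now [ -0.9 -15.4 -46.3] F [-0.6 -0.7 -0.1] J [-0.    0.28 -0.58 -1.15 -0.28  2.62] w -0.0
t 6.6 pos [468.9   2.7  71.5] rotvec [0.3  0.13 0.03] shift after turn [-0.8 -0.8 -0.6] shift now [-0.8 -0.8 -0.6] F [-0.6 -0.7 -0.1] J [-0.    0.28 -0.58 -1.15 -0.28  2.62] w -0.0
t 6.6 pos [468.9   2.7  71.5] rotvec [0.3  0.13 0.03] shift after turn [-0.8  2.9 10.8] shift now [-0.8  2.9 10.8] F [-0.6 -0.7 -0.1] J [-0.    0.28 -0.58 -1.15 -0.28  2.62] w -0.0
press dir in tool axes [-0.     0.309  0.951]
```

View pics/a1.png

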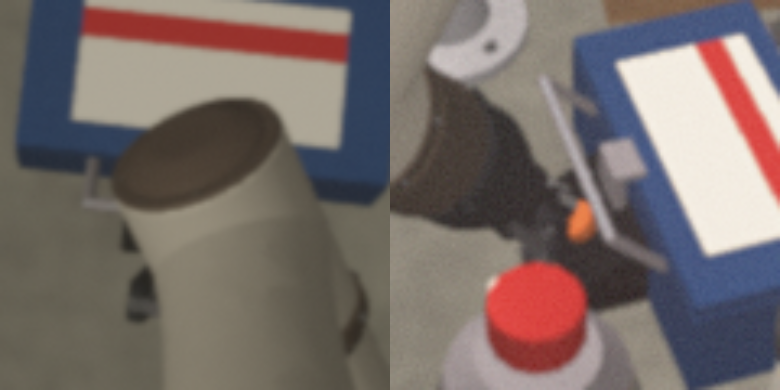

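The side picture shows the closed fingertips just in front of the orange button at about (575,215) in the composite, clear under the bar. I'll press in small steps.

```bash
python3 -m pendant '[[0,0.0007,0.0022,0,0,0,0],[0,0.0007,0.0022,0,0,0,0],[0,0.0007,0.0022,0,0,0,0],[0,0.0007,0.0022,0,0,0,0],[0,0.0007,0.0022,0,0,0,0],[0,0,0,0,0,0,0]]'
python3 -m pendant '[[0,0.0004,0.0011,0,0,0,0],[0,0.0004,0.0011,0,0,0,0],[0,0,0,0,0,0,0]]'
python3 bt.py | tail -2
```

```text
clock: 7.3
position: [473.6, 2.9, 61.5]
ee_rot: [0.949, -0.004, 0.286, -0.133]
contact_force: [-1.1, 0.3, 4.6]
gripper_width: -0.1
grasp_force: 2.3
clock: 7.6
position: [474.1, 2.9, 60.6]
ee_rot: [0.949, -0.003, 0.287, -0.133]
contact_force: [-8.7, -1.7, 16.4]
gripper_width: 0.1
grasp_force: 9.2
t 7.6 pos [474.1   2.9  60.6] rotvec [0.2  0.12 0.13] shift after turn [ 0.8 -0.1 -0.8] shift now [ 0.8 -0.1 -0.8] F [-8.7 -1.7 16.4] J [-0.03  0.31 -0.57 -1.22 -0.29  2.71] w 0.1
press dir in tool axes [-0.     0.309  0.951]
```

```bash
python3 -c "
from h import *;from bench import arm
s=arm.get_image('side')['image']
cv2.imwrite('pics/a2.png',cv2.resize(s[180:380,260:480],(660,600))[:,:,::-1])"
```

```text
(no output)
```

View pics/a2.png

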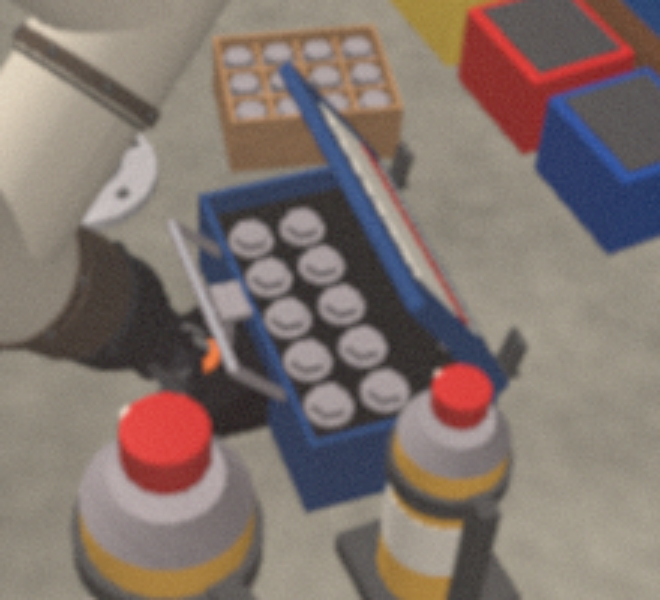

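The lid is up, leaning at about 55 degrees and clear of the tool. I'll retreat along the button axis and check reach for grasping the lid.

```bash
python3 -m pendant '[[0,-0.003,-0.0095,0,0,0,0],[0,-0.003,-0.0095,0,0,0,0],[0,-0.003,-0.0095,0,0,0,0],[0,-0.004,-0.015,0,0,0,0],[0,-0.004,-0.015,0,0,0,0],[0,0,0,0,0,0,0]]'
cat > lid.py <<'E'
from pa import *; from p import toolg,w,plan,RC
def lp(th,out=3,y=0):
    d=np.array([-np.cos(th),0,np.sin(th)]);n=np.array([np.sin(th),0,np.cos(th)])
    return w(np.array([65,y,75])+d*(130+out)+n*6)
E
python3 - <<'E'
from lid import *
for nm,fl in(("+",0),("-",np.pi)):
  for y in(0,):
    for th in(.9,.96,1.1,1.3,1.5,1.78):
        Qt=toolg(np.pi/2-th)*R.from_euler("z",fl)
        b=iks(lp(th,3,y),Qt,40); print(nm,y,th,round(b[0],3),[q.tolist() for q in b[2]])
E
```

```text
clock: 8.25
position: [440.6, 4.9, 111.4]
ee_rot: [0.949, -0.003, 0.287, -0.133]
contact_force: [-0.3, 0.8, -1.0]
gripper_width: -0.2
grasp_force: 0.0
+ 0 0.9 4.944 []
+ 0 0.96 2.626 []
+ 0 1.1 0.0 [[0.27, 0.22, -0.7, 0.68, -0.27, -1.0]]
+ 0 1.3 0.0 [[0.28, 0.31, -0.33, 0.16, -0.69, -0.5]]
+ 0 1.5 0.0 [[0.24, 0.43, -0.06, 0.03, -1.01, -0.35]]
+ 0 1.78 0.0 [[0.19, 0.62, 0.28, -0.06, -1.44, -0.27]]
- 0 0.9 4.944 []
- 0 0.96 2.626 []
- 0 1.1 0.0 [[0.27, 0.22, -0.7, 0.68, -0.27, 2.14]]
- 0 1.3 0.0 [[0.28, 0.31, -0.33, 0.16, -0.69, 2.65]]
- 0 1.5 0.0 [[0.24, 0.43, -0.06, 0.03, -1.01, 2.79]]
- 0 1.78 0.0 [[0.19, 0.62, 0.28, -0.06, -1.44, 2.87]]
```

```bash
cat >> lid.py <<'E'
TH=1.15
def QG(th,fl=0): return toolg(np.pi/2-th)*R.from_euler("z",fl)
E
python3 - <<'E'
from lid import *
q0=arm.read_state()["joints"]
for fl in(0,np.pi):
  for th in(1.15,1.2):
    print(fl,th)
    h1=np.array([450,0,250.]);up=lp(th,100)
    walk(q0,[(h1,Q(15,15)),(h1+[40,0,70],Q(0,0)),(up,QG(np.pi/2,fl)),(up,QG(th,fl)),(lp(th,50),QG(th,fl)),(lp(th,3),QG(th,fl)),(lp(1.4),QG(1.4,fl)),(lp(1.75),QG(1.75,fl))])
    print(up.round(),lp(th,3).round())
E
```

```text
0 1.15
[ 0.26 -0.02 -0.49 -0.22 -0.78  1.38] maxstep 0.28 cost 0.0
[ 0.33  0.11 -0.2   0.   -1.26  1.14] maxstep 0.05 cost 0.0
[ 0.28  0.26 -0.09 -0.   -1.22 -0.38] maxstep 0.16 cost 0.0
[ 0.36  0.09 -0.49  0.31 -0.64 -0.67] maxstep 0.06 cost 0.0
[ 0.33  0.16 -0.54  0.36 -0.51 -0.71] maxstep 0.02 cost 0.0
[ 0.3   0.24 -0.58  0.44 -0.39 -0.78] maxstep 0.02 cost 0.0
[ 0.26  0.37 -0.19  0.08 -0.85 -0.41] maxstep 0.08 cost 0.0
[ 0.19  0.6   0.25 -0.05 -1.39 -0.28] maxstep 0.06 cost 0.0
[565.  -5. 287.] [604. -10. 199.]
0 1.2
[ 0.26 -0.02 -0.49 -0.22 -0.78  1.38] maxstep 0.28 cost 0.0
[ 0.33  0.11 -0.2   0.   -1.26  1.14] maxstep 0.05 cost 0.0
[ 0.27  0.28 -0.06 -0.   -1.23 -0.37] maxstep 0.16 cost 0.0
[ 0.34  0.12 -0.4   0.24 -0.73 -0.59] maxstep 0.06 cost 0.0
[ 0.32  0.19 -0.45  0.26 -0.61 -0.61] maxstep 0.02 cost 0.0
[ 0.3   0.26 -0.49  0.3  -0.5  -0.65] maxstep 0.02 cost 0.0
[ 0.26  0.37 -0.19  0.08 -0.85 -0.41] maxstep 0.04 cost 0.0
[ 0.19  0.6   0.25 -0.05 -1.39 -0.28] maxstep 0.06 cost 0.0
[576.  -7. 292.] [610. -10. 201.]
3.141592653589793 1.15
[ 0.26 -0.02 -0.49 -0.22 -0.78  1.38
[... 313 characters left out ...]
2 cost 0.0
[ 0.26  0.37 -0.19  0.08 -0.85  2.73] maxstep 0.08 cost 0.0
[ 0.19  0.6   0.25 -0.05 -1.39  2.87] maxstep 0.06 cost 0.0
[565.  -5. 287.] [604. -10. 199.]
3.141592653589793 1.2
[ 0.26 -0.02 -0.49 -0.22 -0.78  1.38] maxstep 0.28 cost 0.0
[ 0.33  0.11 -0.2   0.   -1.26  1.14] maxstep 0.05 cost 0.0
[ 0.27  0.28 -0.06  0.   -1.23  2.77] maxstep 0.17 cost 0.0
[ 0.34  0.12 -0.4   0.24 -0.73  2.55] maxstep 0.06 cost 0.0
[ 0.32  0.19 -0.45  0.26 -0.61  2.53] maxstep 0.02 cost 0.0
[ 0.3   0.26 -0.49  0.3  -0.5   2.49] maxstep 0.02 cost 0.0
[ 0.26  0.37 -0.19  0.08 -0.85  2.73] maxstep 0.04 cost 0.0
[ 0.19  0.6   0.25 -0.05 -1.39  2.87] maxstep 0.06 cost 0.0
[576.  -7. 292.] [610. -10. 201.]
```

```bash
sed -i 's/^TH=.*/TH=1.13/' lid.py; python3 - <<'E'
from lid import *
st=arm.read_state();X=st["position"];G=R.from_quat(st["ee_rot"])
for x,Qt in((np.array([450,0,250.]),Q(15,15)),(np.array([490,0,310.]),Q(0,0)),(lp(TH,100),QG(np.pi/2)),(lp(TH,100),QG(TH))):
    print((G.inv()*Qt).as_rotvec(degrees=True).round(1),"before",G.inv().apply(x-X).round(),"after",Qt.inv().apply(x-X).round()); X,G=x,Qt
E
```

```text
[ -2.7 -17.1   5.3] before [  84.  -30. -107.] after [  45.  -30. -128.]
[-14.9 -14.9   2. ] before [ 54. -16. -45.] after [ 40.  -4. -60.]
[ 0.  0. 90.] before [71. -2. 24.] after [ -2. -71.  24.]
[25.3  0.  -0. ] before [0. 0. 0.] after [0. 0. 0.]
```

```bash
python3 -m pendant '[[0.015,-0.006,-0.022,-0.54,-3.4,1.06,0],[0.014,-0.006,-0.023,-0.54,-3.4,1.06,0],[0.013,-0.006,-0.024,-0.54,-3.4,1.06,0],[0.011,-0.006,-0.025,-0.54,-3.4,1.06,0],[0.010,-0.006,-0.025,-0.54,-3.4,1.06,0],[0.013,-0.003,-0.012,-3.7,-3.7,0.5,0],[0.012,-0.002,-0.013,-3.7,-3.7,0.5,0],[0.011,-0.002,-0.014,-3.7,-3.7,0.5,0],[0.010,-0.001,-0.015,-3.7,-3.7,0.5,0]]'
python3 -m pendant '[[0,0,0,0,0,8.2,0.085],[0,0,0,0,0,8.2,0.085],[0,0,0,0,0,8.2,0.085],[0,0,0,0,0,8.2,0.085],[0,0,0,0,0,8.2,0.085],[0,0,0,0,0,8.2,0.085],[0,0,0,0,0,8.2,0.085],[0,0,0,0,0,8.2,0.085],[0,0,0,0,0,8.2,0.085],[0,0,0,0,0,8.2,0.085],[0,0,0,0,0,8.0,0.085]]'
cat > lg.py <<'E'
from lid import *
plan(lp(TH,100),QG(TH))
E
python3 lg.py
```

```text
clock: 9.15
position: [469.0, -7.1, 282.8]
ee_rot: [0.998, -0.048, 0.027, -0.007]
contact_force: [0.1, 0.3, -0.0]
gripper_width: 0.2
grasp_force: 0.0
clock: 10.25
position: [468.9, -7.0, 281.5]
ee_rot: [-0.67, 0.741, -0.014, 0.025]
contact_force: [-0.6, -0.9, 1.1]
gripper_width: 84.8
grasp_force: 0.0
t 10.25 pos [468.9  -7.  281.5] rotvec [22.11  1.09 -0.14] shift after turn [-11.3 -84.1  35.2] shift now [-11.2 -91.2   1.2] F [-0.6 -0.9  1.1] J [ 0.34  0.07 -0.35  0.01 -1.09 -0.44] w 84.8
```

```bash
python3 -m pendant '[[-0.0028,-0.0227,0.001,5.5,0.27,0,0.085],[-0.0028,-0.0223,0.0035,5.5,0.27,0,0.085],[-0.0028,-0.0217,0.006,5.5,0.27,0,0.085],[-0.0028,-0.021,0.008,5.5,0.27,0,0.085],[0,0,0,0,0,0,0.085],[0,0,0,0,0,0,0.085]]'
python3 lg.py
python3 - <<'E'
from lid import *
import pickle
g=arm.get_image("side");pickle.dump(g,open("s3.pkl","wb"))
for th in(.9,.96,1.02): print(th,[proj(g,lp(th,0,y)).round(1).tolist() for y in(120,-120)])
print("fingertip",proj(g,arm.read_state()["position"]).round(1), "grasp tgt",proj(g,lp(TH,3)).round(1))
cv2.imwrite('pics/a3.png',cv2.resize(g["image"][140:340,300:480],(720,600))[:,:,::-1])
E
```

```text
clock: 10.85
position: [559.1, -5.3, 281.1]
ee_rot: [-0.655, 0.724, -0.161, 0.145]
contact_force: [-0.9, -0.3, 0.2]
gripper_width: 84.8
grasp_force: 0.0
t 10.85 pos [559.1  -5.3 281.1] rotvec [ 0.2  -0.04  0.15] shift after turn [-0.3 -3.2 -3.4] shift now [-0.3 -3.2 -3.4] F [-0.9 -0.3  0.2] J [ 0.36  0.07 -0.53  0.34 -0.6  -0.71] w 84.8
0.9 [[350.1, 202.6], [395.3, 285.0]]
0.96 [[353.1, 200.4], [398.9, 282.5]]
1.02 [[356.2, 198.3], [402.6, 280.2]]
fingertip [365.2 201.8] grasp tgt [383.5 231.2]
```

View pics/a3.png

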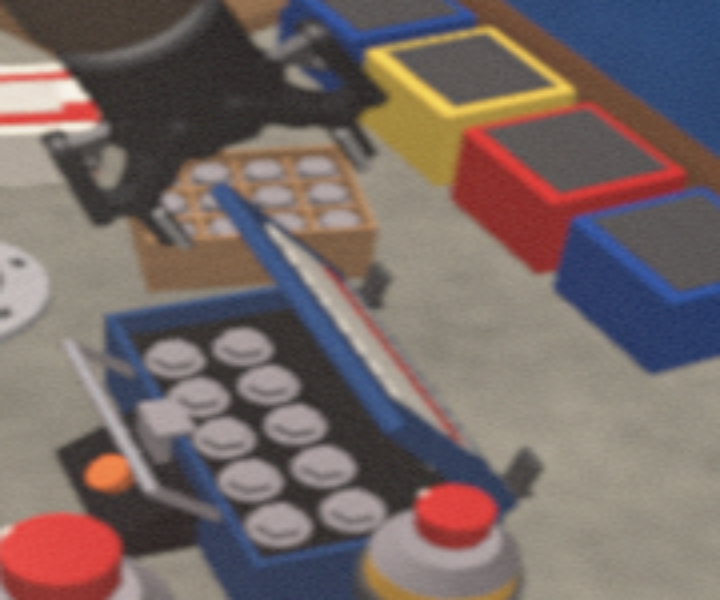

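The picture shows the open fingers straddling the raised lid edge, with the front finger near (170,225) and the back one near (355,150). The edge matches the 0.96 rad model, so I'll descend along the tool axis.

```bash
python3 -m pendant '[[0,-0.0005,0.0134,0,0,0,0.085],[0,-0.0005,0.0134,0,0,0,0.085],[0,-0.0005,0.0134,0,0,0,0.085],[0,-0.0005,0.0134,0,0,0,0.085],[0,-0.0005,0.0134,0,0,0,0.085],[0,-0.0005,0.0134,0,0,0,0.085],[0,-0.0005,0.0134,0,0,0,0.085],[0,0,0,0,0,0,0.085],[0,0,0,0,0,0,0.085]]'
python3 - <<'E'
from lid import *
plan(lp(TH,3),QG(TH))
g=arm.get_image("side")
cv2.imwrite('pics/a4.png',cv2.resize(g["image"][160:320,310:450],(700,600))[:,:,::-1])
E
```

```text
clock: 11.8
position: [603.1, -9.3, 199.6]
ee_rot: [-0.654, 0.724, -0.163, 0.147]
contact_force: [0.2, -0.5, -0.2]
gripper_width: 84.8
grasp_force: 0.0
t 11.8 pos [603.1  -9.3 199.6] rotvec [-0.06  0.    0.13] shift after turn [0.1 2.  1. ] shift now [0.1 2.  1. ] F [ 0.2 -0.5 -0.2] J [ 0.3   0.23 -0.61  0.5  -0.36 -0.83] w 84.8
```

View pics/a4.png

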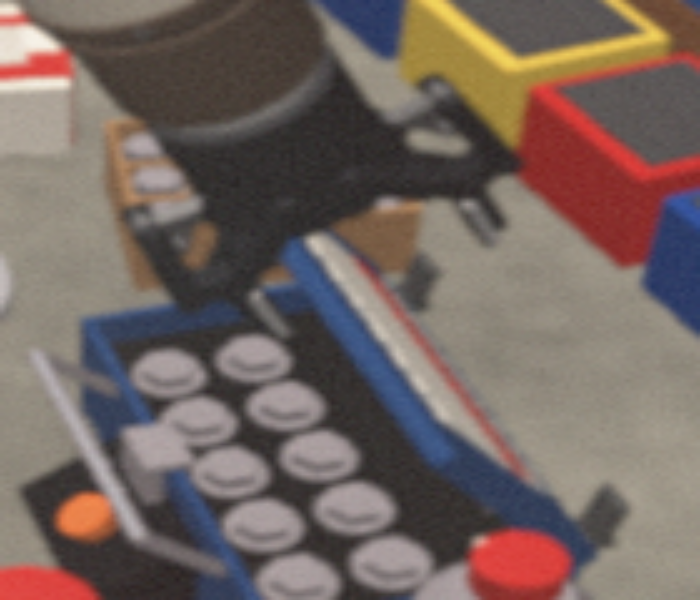

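The lid lies between the fingers. The front finger is inside at (270,315) and the back one is over the lid at (480,215). Closing in stages.

```bash
python3 -m pendant '[[0,0.002,0.001,0,0,0,0.07],[0,0,0,0,0,0,0.06],[0,0,0,0,0,0,0.05],[0,0,0,0,0,0,0.042],[0,0,0,0,0,0,0.034],[0,0,0,0,0,0,0.027],[0,0,0,0,0,0,0.02],[0,0,0,0,0,0,0.016],[0,0,0,0,0,0,0.013],[0,0,0,0,0,0,0.010],[0,0,0,0,0,0,0.006],[0,0,0,0,0,0,0.006]]'
python3 -m pendant '[[0,0,0,0,0,0,0.006],[0,0,0,0,0,0,0.006],[0,0,0,0,0,0,0.006],[0,0,0,0,0,0,0.006],[0,0,0,0,0,0,0.006]]'
python3 -c "
from lid import *
plan(lp(TH,3),QG(TH))"
```

```text
clock: 13.05
position: [601.4, -8.9, 197.5]
ee_rot: [-0.655, 0.724, -0.163, 0.147]
contact_force: [-1.9, 0.6, 2.4]
gripper_width: 10.4
grasp_force: 59.5
clock: 13.55
position: [601.4, -8.9, 197.5]
ee_rot: [-0.655, 0.723, -0.163, 0.147]
contact_force: [-3.1, -0.1, 3.7]
gripper_width: 10.7
grasp_force: 59.7
t 13.55 pos [601.4  -8.9 197.5] rotvec [-0.07  0.02  0.16] shift after turn [ 0.3 -0.5 -0.1] shift now [ 0.3 -0.5 -0.1] F [-3.1 -0.1  3.7] J [ 0.3   0.23 -0.62  0.51 -0.35 -0.85] w 10.7
```

```bash
python3 -m pendant '[[0,-0.0035,0.0002,-1.5,0,0,0.006],[0,-0.0058,0.0004,-2.5,0,0,0.006],[0,-0.0058,0.0004,-2.5,0,0,0.006],[0,-0.0058,0.0004,-2.5,0,0,0.006],[0,-0.0058,0.0004,-2.5,0,0,0.006],[0,-0.0058,0.0004,-2.5,0,0,0.006],[0,0,0,0,0,0,0.006]]'
python3 -c "
from lid import *
a=TH+np.radians(14);plan(lp(a,3),QG(a))"
```

```text
clock: 14.25
position: [633.4, -12.3, 206.4]
ee_rot: [-0.667, 0.738, -0.073, 0.065]
contact_force: [-4.7, 1.4, 6.6]
gripper_width: 10.8
grasp_force: 60.3
t 14.25 pos [633.4 -12.3 206.4] rotvec [ 0.02 -0.06  0.11] shift after turn [ 0.3  0.4 -0.3] shift now [ 0.3  0.4 -0.3] F [-4.7  1.4  6.6] J [ 0.27  0.35 -0.22  0.1  -0.81 -0.43] w 10.8
```

```bash
python3 -m pendant '[[0,-0.00464,0.0003,-2,0,0,0.006],[0,-0.00464,0.0003,-2,0,0,0.006],[0,-0.00464,0.0003,-2,0,0,0.006],[0,-0.00464,0.0003,-2,0,0,0.006],[0,-0.00464,0.0003,-2,0,0,0.006],[0,-0.00464,0.0003,-2,0,0,0.006],[0,-0.00464,0.0003,-2,0,0,0.006],[0,-0.00464,0.0003,-2,0,0,0.006],[0,-0.00464,0.0003,-2,0,0,0.006],[0,-0.00464,0.0003,-2,0,0,0.006],[0,0,0,0,0,0,0.006]]'
python3 -c "
from lid import *
a=TH+np.radians(34);plan(lp(a,3),QG(a))"
```

```text
clock: 15.35
position: [679.0, -17.1, 205.0]
ee_rot: [-0.669, 0.739, 0.056, -0.052]
contact_force: [-2.2, 0.3, 4.4]
gripper_width: 10.9
grasp_force: 59.9
t 15.35 pos [679.  -17.1 205. ] rotvec [ 0.   -0.16  0.12] shift after turn [ 0.2  0.2 -0.5] shift now [ 0.2  0.2 -0.5] F [-2.2  0.3  4.4] J [ 0.19  0.58  0.22 -0.04 -1.35 -0.28] w 10.9
```

```bash
python3 -m pendant '[[0,-0.0023,0.00012,-1,0,0,0.006],[0,-0.0023,0.00012,-1,0,0,0.006],[0,-0.0012,0.0001,-0.5,0,0,0.006],[0,-0.0012,0.0001,-0.5,0,0,0.006],[0,0,0,0,0,0,0.006],[0,0,0,0,0,0,0.006]]'
python3 -c "
from lid import *
a=TH+np.radians(37);plan(lp(a,3),QG(a))"
```

```text
clock: 15.95
position: [685.3, -17.7, 203.5]
ee_rot: [-0.667, 0.738, 0.075, -0.069]
contact_force: [-2.3, -2.0, 3.6]
gripper_width: 10.4
grasp_force: 59.9
t 15.95 pos [685.3 -17.7 203.5] rotvec [-0.04 -0.12  0.13] shift after turn [ 0.2 -0.3 -0.5] shift now [ 0.2 -0.3 -0.5] F [-2.3 -2.   3.6] J [ 0.19  0.62  0.28 -0.06 -1.43 -0.27] w 10.4
```

```bash
python3 -m pendant '[[0,0,0,0,0,0,0.013],[0,0,0,0,0,0,0.016],[0,0,0,0,0,0,0.02],[0,0,0,0,0,0,0.03],[0,0,0,0,0,0,0.045],[0,0,0,0,0,0,0.06],[0,0,0,0,0,0,0.06],[0,0,0,0,0,0,0.06]]'
python3 -m pendant '[[0,0,-0.005,0,0,0,0.06],[0,0,-0.01,0,0,0,0.06],[0,0,-0.015,0,0,0,0.06],[0,0,-0.02,0,0,0,0.06],[0,0,-0.02,0,0,0,0.06],[0,0,-0.02,0,0,0,0.06],[0,0,-0.02,0,0,0,0.06],[0,0,0,0,0,0,0.06]]'
python3 - <<'E'
from lid import *
import pickle
g=arm.get_image("side")
t=arm.get_image("top");pickle.dump((g,t),open("s5.pkl","wb"))
for th in(1.6,1.7,1.78): print(th,[proj(g,lp(th,0,y)).round(1).tolist() for y in(120,-120)])
cv2.imwrite('pics/a5.png',cv2.resize(g["image"][140:340,300:480],(720,600))[:,:,::-1])
capc=np.array([557.4,-197,202.])
Qc=tool(0); print("down, closed over cap, tip 20 above"); plan(capc+[0,0,25+60],Qc)
h=np.array([640,-60,330.]) 
walk(arm.read_state()["joints"],[(capc+[0,0,130],Qc),(capc+[0,0,20],Qc)])
walk(arm.read_state()["joints"],[(capc+[0,0,130],QG(np.pi/2)),(capc+[0,0,20],QG(np.pi/2))])
plan(capc+[0,0,130],QG(np.pi/2))
E
```

```text
clock: 16.75
position: [685.4, -17.3, 203.5]
ee_rot: [-0.667, 0.738, 0.075, -0.069]
contact_force: [0.4, -0.6, -0.2]
gripper_width: 60.2
grasp_force: 0.0
clock: 17.55
position: [709.0, -19.8, 315.4]
ee_rot: [-0.668, 0.738, 0.072, -0.066]
contact_force: [-0.4, -0.5, 0.7]
gripper_width: 59.7
grasp_force: 0.0
1.6 [[388.9, 185.9], [440.6, 264.9]]
1.7 [[394.4, 185.4], [446.8, 263.9]]
1.78 [[398.7, 185.3], [451.6, 263.5]]
down, closed over cap, tip 20 above
t 17.65 pos [707.5 -19.3 311.4] rotvec [  9.16   9.12 -89.51] shift after turn [-131.1  192.1   24.4] shift now [191.7 124.   50.5] F [ 0.9  0.8 -1.2] J [ 0.18  0.62  0.53 -0.06 -1.68 -0.28] w 60.1
[-0.06  0.29  0.05  0.   -1.34  1.54] maxstep 0.2 cost 0.0
[-0.06  0.35 -0.13  0.   -1.09  1.54] maxstep 0.03 cost 0.0
[-0.06  0.29  0.05  0.   -1.34 -0.03] maxstep 0.06 cost 0.0
[-0.06  0.35 -0.13  0.   -1.09 -0.03] maxstep 0.03 cost 0.0
t 17.65 pos [707.5 -19.3 311.4] rotvec [11.64 -0.02  0.15] shift after turn [192.1 131.1 -20.6] shift now [191.8 133.1   6.4] F [ 0.9  0.8 -1.2] J [ 0.18  0.62  0.53 -0.06 -1.68 -0.28] w 60.1
```

View pics/a5.png

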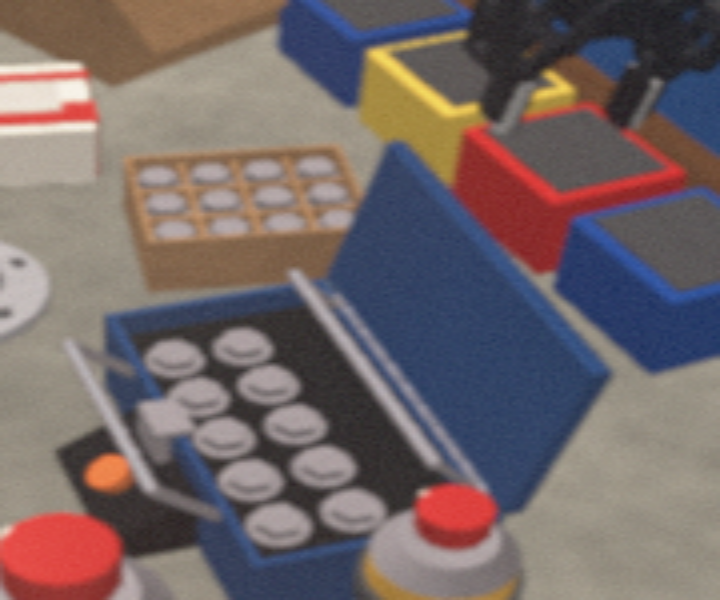

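The lid leans open with its corners at (398,145) and (607,375) in the crop, which matches 1.78 rad. Next I'll go over the cap with the fingers closed.

```bash
python3 -m pendant '[[0.0274,0.019,0.001,1.66,0,0,0],[0.0274,0.019,0,1.66,0,0,0],[0.0274,0.019,-0.0005,1.66,0,0,0],[0.0274,0.019,-0.001,1.66,0,0,0],[0.0274,0.019,-0.0015,1.66,0,0,0],[0.0274,0.0188,-0.002,1.66,0,0,0],[0.0274,0.0187,-0.0025,1.66,0,0,0],[0,0,0,0,0,0,0],[0,0,0,0,0,0,0]]'
python3 -c "
from lid import *
capc=np.array([557.4,-197,202.])
plan(capc+[0,0,25+10],QG(np.pi/2))"
```

```text
clock: 18.55
position: [557.1, -197.5, 332.8]
ee_rot: [-0.671, 0.742, 0.001, -0.001]
contact_force: [0.5, 1.2, 0.1]
gripper_width: 0.2
grasp_force: 0.0
t 18.55 pos [ 557.1 -197.5  332.8] rotvec [ 0.12 -0.02  0.09] shift after turn [-0.5 -0.3 95.8] shift now [-0.6 -0.5 95.8] F [0.5 1.2 0.1] J [-0.07  0.29  0.05  0.   -1.34 -0.03] w 0.2
```

```bash
python3 -m pendant '[[0,0,0.016,0,0,0,0],[0,0,0.016,0,0,0,0],[0,0,0.016,0,0,0,0],[0,0,0.016,0,0,0,0],[0,0,0.016,0,0,0,0],[0,0,0.014,0,0,0,0],[0,0,0,0,0,0,0]]'
python3 -m pendant '[[0,0,0.003,0,0,0,0],[0,0,0.003,0,0,0,0],[0,0,0.002,0,0,0,0],[0,0,0.002,0,0,0,0],[0,0,0.002,0,0,0,0],[0,0,0,0,0,0,0]]'
```

```text
clock: 19.25
position: [557.2, -196.0, 235.7]
ee_rot: [-0.671, 0.741, 0.003, -0.003]
contact_force: [-0.5, 0.1, 0.0]
gripper_width: 0.1
grasp_force: 0.0
clock: 19.85
position: [557.9, -197.3, 227.3]
ee_rot: [-0.671, 0.742, 0.0, -0.001]
contact_force: [0.4, -0.1, -0.1]
gripper_width: 0.0
grasp_force: 0.0
```

```bash
python3 -m pendant '[[0,0,0.0015,0,0,0,0],[0,0,0.0015,0,0,0,0],[0,0,0.001,0,0,0,0],[0,0,0,0,0,0,0]]'; python3 -m pendant '[[0,0,0.001,0,0,0,0],[0,0,0.001,0,0,0,0],[0,0,0,0,0,0,0]]'
```

```text
clock: 20.25
position: [558.0, -197.4, 223.9]
ee_rot: [-0.671, 0.741, -0.0, -0.001]
contact_force: [-0.7, -0.6, 5.8]
gripper_width: -0.1
grasp_force: 2.4
clock: 20.55
position: [558.0, -197.4, 222.0]
ee_rot: [-0.671, 0.741, -0.0, -0.001]
contact_force: [-2.1, 2.3, 6.5]
gripper_width: -0.3
grasp_force: 3.1
```

```bash
python3 -m pendant '[[0,0,0.001,0,0,0,0],[0,0,0.001,0,0,0,0],[0,0,0,0,0,0,0],[0,0,0,0,0,0,0]]'
```

```text
clock: 20.95
position: [558.1, -197.4, 221.1]
ee_rot: [-0.671, 0.741, -0.001, -0.0]
contact_force: [-2.2, 2.4, 8.9]
gripper_width: -0.2
grasp_force: 4.7
```

```bash
python3 -m pendant '[[0,0,0.001,0,0,0,0],[0,0,0.001,0,0,0,0],[0,0,0,0,0,0,0],[0,0,0,0,0,0,0]]'
```

```text
clock: 21.35
position: [558.1, -197.4, 221.0]
ee_rot: [-0.671, 0.741, -0.001, -0.0]
contact_force: [-4.8, 5.3, 15.6]
gripper_width: -0.4
grasp_force: 8.1
```

The cap has bottomed: the force climbs with no further travel. Lifting off and checking.

```bash
python3 -m pendant '[[0,0,-0.004,0,0,0,0],[0,0,-0.008,0,0,0,0],[0,0,-0.015,0,0,0,0],[0,0,-0.025,0,0,0,0],[0,0,-0.03,0,0,0,0],[0,0,-0.03,0,0,0,0],[0,0,0,0,0,0,0],[0,0,0,0,0,0,0],[0,0,0,0,0,0,0]]'
python3 -c "
from h import *;from bench import arm
s=arm.get_image('side')['image']
cv2.imwrite('pics/a6.png',cv2.resize(s[120:360,240:500],(650,600))[:,:,::-1])"
```

```text
clock: 22.25
position: [557.5, -197.0, 327.5]
ee_rot: [-0.671, 0.742, 0.002, -0.001]
contact_force: [-0.4, 0.6, -1.1]
gripper_width: 0.2
grasp_force: 0.0
```

View pics/a6.png

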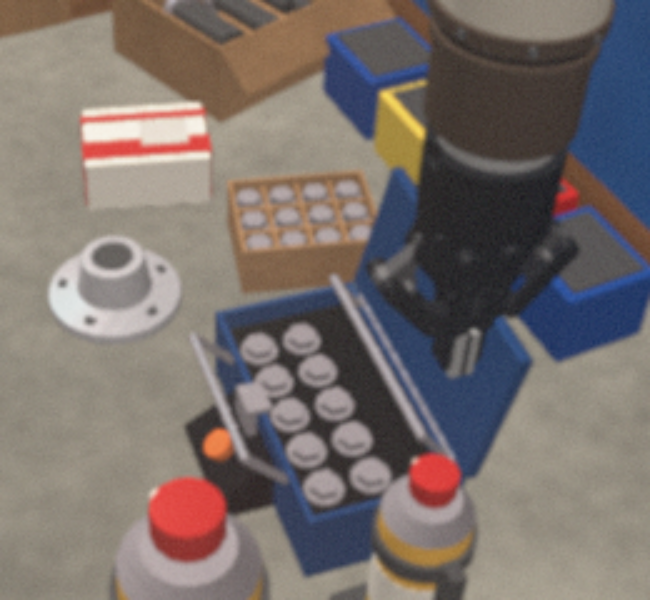

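The lid is open, the cap at (435,480) and the button at (217,443) are out, the carton, tray and hub stand where they were, and the gripper is clear above the can.

```bash
python3 -c "
from bench import arm
print(arm.job_done())"
```

```text
the job is handed in; nothing more can be done
None
```

I handed the job in at about 22 s of the 58 s allowed: the lid was popped, held and eased back on to its stops, then the spray cap was pressed fully down and sprang back. In the last picture the lid is open, the button and cap are out, the carton, tray and hub look unmoved and the gripper is clear; the hand-in returned no verdict.

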